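Close the lamp supply's access cover

TASK

The access cover of the lamp supply stands proud of its frame with its quarter-turn fastener undone. Turn the fastener clockwise until its slot lines up with the index lines on the cover, without pushing the cover down yet and without disturbing the things around it. Then press the cover down flush with the frame, slot still lined up, and finish like that: the program ends while the gripper is holding the cover pressed down.

Things in the scene. Friction and masses are not known exactly. Their poses are not given: they have to be found in the camera images.
- housing: The lamp supply: a grey, fixed box, 135 (its x) x 190 (its y) x 40 mm high, with louvres on the side that faces its -x, on a 3 mm rubber mat. Origin at the centre of its underside, z up. Its top is a frame (rim 9 mm wide, upper face 40 mm above the origin) round the access cover. Place and yaw vary.
- cover_middle (a point): Centre of the upper face of the access cover, an aluminium plate 113 (x) x 168 (y) x 6 mm inside the frame, axes as those of the housing. At the start this face stands 6 mm proud of the frame, 46 mm above the housing's origin; it moves straight down. The fastener's axis is at x = -10, y = +45 mm from this point; from y = -80 to +20 mm the plate is bare.
- cover (a joint): How far the cover is pressed down, in m: 0 as it stands, proud of the frame; 0.006 fully down on its stop, flush with the frame. It is sprung: it begins to move at about 3 N, is fully down at about 8 N and rises again when let go.
- fastener_grip (a point): On the fastener's axis, 18 mm above the cover's face, where to grip it. A round dark head (42 mm across, 5 mm high) carries an upright metal grip 14 mm thick (this point's x) and 40 mm long (its y), from 4 to 29 mm above the cover, with a dark slot along its top. The point turns with it. Two black index lines on the cover, with ticks on the frame, point at the head along the housing's x axis.
- fastener (a joint): Angle of the fastener in rad, growing clockwise as seen from above. 0: the slot lies along the housing's y axis; 1.571: the slot lines up with the index lines (the housing's x axis). It starts at 0.3 to 0.75, can be turned past alignment (stop at 2.0) and stays where it is left (friction about 0.05 N m).
- post (a point): A point on the axis of the room's upright post at the left front corner of the worktop: 45 x 52 mm, from the floor up past 1 m, solid; keep the arm clear of it. From its upper part a solid beam runs to the right, straight above the worktop's front edge (direction -0.5, -0.866), 70 mm wide, its underside 0.67 m above the worktop: the arm must work from under it.
- dish: Bystander: a covered glass dish, 65 mm across, 16 mm high, behind the supply. Leave alone.
- can: Bystander: a black objective can, 36 mm across, 54 mm tall, behind the supply. Leave alone.
- vial: Bystander: a specimen vial, 21 mm across, 56 mm tall, behind the supply. Leave alone.
- tweezers: Bystander: steel forceps, 125 mm long, lying flat, right of the supply. Leave alone.
- dropper: Bystander: a dropper bottle, 33 mm across, 92 mm tall, behind and right of the supply. Leave alone.

How it is judged:
On the way, in this order (a step that is already met when the one before it is completed fails the run):
1. the fastener's slot is lined up with the index lines while the cover is still proud of the frame (value of joint fastener between 1.441 and 1.701 rad and value of joint cover below 0.0035 m), for 0.2 s.
2. the cover is pressed down by the robot with the slot lined up (value of joint fastener between 1.441 and 1.701 rad and value of joint cover above 0.0045 m), for 0.2 s.
At the end, for the whole second after the job is handed in: The robot is still pressing the cover (over 5 N) within 1.5 mm of fully down, flush with the frame, and the slot is within 0.13 rad of the index lines (all of step 2 and velocity of joint cover below 0.005 m/s and contact force between any of the fingers, the arm and cover above 5 N); the arm keeps its last pose, push and grip.
It fails at once if the cover is pressed down (over 4 mm of its 6) before the slot is lined up (value of joint cover above 0.004 m and (value of joint fastener below 1.371 rad or value of joint fastener above 1.771 rad)).
It fails at once if one of the things around is moved (over 25 mm) (distance of any of dish, can, vial, tweezers, dropper from where it was at the start of the episode above 0.025 m).
It also fails if it takes over 45 s, if anything falls off the work surface, if the arm or the gripper's body presses on something with over 40 N, if the wrist force passes 120 N, or if a joint passes its speed limit or range.

ROBOT

A 6-joint arm with a two-finger parallel gripper is mounted at the origin on a cart in front of the work surface, level with it; the furniture and walls round the work are solid. World frame = base frame: x ahead of the robot, y to its left, z up, the work surface at z = 0. Lengths are in m, angles in rad, forces in N, time in s.
With the tool pointing down it reaches from about 0.4 to 0.825 m from the base axis. Payload 7 kg.
Tool frame: the origin (TCP) lies midway between the tips of the shut fingers; the grasp point (between the pads) lies 19 mm behind it; z points along the fingers, y is the line along which they close (so a half turn about z gives the same grasp; the last joint's range is limited). The gripper opens to 88 mm and grips with 3 to 60 N. Pads are 19 mm wide; open, the fingers measure 130 mm over their backs; the gripper's body (78 mm by 193 mm) begins 47 mm behind the grasp point.
Start: joints at [1.51, 0.359, 0.012, 0, -1.224, -0.288], TCP at [0.231, 0.634, 0.227] pointing down, gripper open.
Joint ranges: [-3.07, 3.07], [-1.43, 2.12], [-1.02, 1.25], [-3.03, 1.67], [-3.05, -0], [-3.03, 3.03]. Speed limits (rad/s): [2.39, 2.39, 3.01, 3.14, 3.14, 3.14].

INTERFACE

Orientations are given as a unit quaternion [x, y, z, w].
In Python, from station import bot gives the robot as it stands. The module is installed in compiled form; this text tells all that it offers.
- The arm moves only by the tool drive_tool, never from a script. Its argument "increments" is a list of rows, each a list of 7 numbers: the shift along the tool's x, y, z in mm, then the turn, a rotation vector about the tool's x, y, z in degrees, then the closure, from 0 (fully open) to 1 (shut). In form: [[tx, ty, tz, rx, ry, rz, jaw], ...]. A call has 1 to 12 rows; each row is the pose to reach, as a shift and turn from the pose commanded when the call began, along the tool's axes at that moment; what a row does not reach only later rows make up. A row lasts 1/10 s, in which the tool goes at most 50 mm and 8.59 degrees, less where a joint would pass 70% of its speed; a pose out of reach is approached as far as the arm can. A call with a gripper value outside its range is refused whole. The fingers move at their own pace and stop on an object; the grip force is fixed at half the most. Time passes only in rows, so rows that repeat a pose let the fingers close. It gives the time, the measured TCP pose, the force, the opening and the grip force at its end, in the units of the state.
- bot.sense(): the state, without advancing time (a new reading comes with each control period).
- bot.snapshot(name): name is "scene" or "top" or "wrist"; returns a dict with "frame" (480x640x3 uint8, red, green, blue), "camera_matrix" (3x3 intrinsics, pixels), "k1" (the pictures are not rectified: a ray, as slopes to the right and down, at radius r is drawn at 1 + k1 r^2 times it, then the intrinsics apply), "R" (3x3) and "t" (3): a world point X has camera coordinates R X + t; the wrist camera has in their place "mount" (4x4, takes a point from camera to tool coordinates, whose origin is the TCP and whose axes are the flange's). Camera axes: x right, y down, z forward; pixel columns grow to the right and rows downward; lengths in m; the calibration is good to about 2 mm. A picture is of the moment at which its call begins: read the wrist's pose just before it. There is no depth.
- bot.finish_job(): hands the job in; it is judged then, once.
Trained networks look in a picture, given as the dict that the camera call returned (one of the last four; its "shot" number tells which), for a name from the list of things; names that differ only in an ending like _2 or _b are one class to them, and where a whole thing is asked for, a point or a joint stands for the part that bears it (a point fixed in the world has none). Each returns a list of dicts, best first, with "p" (0 to 1); they miss things now and then, are a little off and sometimes report something else, mostly with a low value. They report only what shows in the picture. A call takes as long as a camera call.
- bot.trace(picture, thing): "pixels" (480x640 bool, what is visible of it).
- bot.landmark_of(picture, thing): "point" ([x, y, z] in m, in world coordinates, good to about 4 mm: a listed point, or the origin of a listed thing).
The state is a dict: "clock": time; "joint_positions": joint angles; "qvel": joint speeds; "tau": joint torques, N m; "tool_pos": TCP position; "ee_rot": TCP orientation; "contact_force": force on the tool from outside, world axes, zero at the start; "moment": the same for the moment, N m; "width": finger opening in m; "grasp_force": force on a finger pad.
Only numpy, scipy, OpenCV 4.12 (cv2) and the standard library are available. Lean on these libraries where they do the work, as an engineer would, in place of code of your own. Each camera call takes 0.05 s, during which the arm holds its last target. There are 200 camera calls.

## Working session

There is one attempt and no reset: what is moved stays moved. The work goes in short steps, Python scripts to look and compute and a tool call to move; the robot and the scene stay as the last step left them, time stands still between calls to the robot, and variables do not carry over. Pictures are saved under pics/ and viewed, at most 10 in all, crops included, and the job is handed in when it is done.

Besides the shell and the picture viewer there is one more tool, called after ">>>" as name(argument=value, ...) on one line, values as JSON. drive_tool: Moves the arm, as the interface text tells. Its arguments: {"type":"object","properties":{"increments":{"type":"array"}},"required":["increments"]}

```bash
mkdir -p pics; cat > h.py <<'E'
import numpy as np, cv2
from scipy.spatial.transform import Rotation as Rn
from station import bot
def save(p,n): cv2.imwrite('pics/'+n+'.png',p['frame'][:,:,::-1])
def cam(p,s=None):
    if 'R' in p: return np.array(p['R']),np.array(p['t'])
    M=np.array(p['mount']);T=np.eye(4);T[:3,:3]=Rn.from_quat(s['ee_rot']).as_matrix();T[:3,3]=s['tool_pos']
    W=np.linalg.inv(T@M);return W[:3,:3],W[:3,3]
def ray2plane(p,uv,z,s=None):
    R,t=cam(p,s);K=np.array(p['camera_matrix'])
    d=np.linalg.solve(K,[uv[0],uv[1],1]);d=d[:2]/d[2];rd=np.hypot(*d);r=rd
    for _ in range(30): r=rd/(1+p['k1']*r*r)
    v=R.T@np.array([*(d*(r/rd if rd>0 else 1)),1]);c=-R.T@t
    return c+v*(z-c[2])/v[2]
def proj(p,X,s=None):
    R,t=cam(p,s);c=R@np.array(X)+t;d=c[:2]/c[2];d=d*(1+p['k1']*(d@d));K=np.array(p['camera_matrix'])
    return (K@[d[0],d[1],1])[:2]
E
python3 - <<'E'
from h import *
s=bot.sense();print({k:np.round(v,3) for k,v in s.items()})
for n in ['scene','top','wrist']:
    s=bot.sense();p=bot.snapshot(n);save(p,n+'0')
    for th in ['housing','cover_middle','fastener_grip','post']+(['dish','can','vial','tweezers','dropper'] if n=='top' else []):
        print(n,th,[(np.round(r['point'],3),round(r['p'],2)) for r in bot.landmark_of(p,th)[:2]])
E
```

```text
{'clock': np.float64(0.0), 'joint_positions': array([ 1.51 ,  0.359,  0.011, -0.   , -1.224, -0.288]), 'qvel': array([-0.   , -0.001,  0.002, -0.   , -0.002, -0.001]), 'tau': array([ 1.0000e-03, -5.8272e+01,  2.9306e+01,  6.9970e+00,  7.0000e-03,
       -0.0000e+00]), 'tool_pos': array([0.231, 0.634, 0.226]), 'ee_rot': array([ 0.985, -0.174, -0.   ,  0.001]), 'contact_force': array([-0.375,  0.306, -0.207]), 'moment': array([-0.019, -0.03 , -0.021]), 'grasp_force': np.float64(0.0), 'width': np.float64(0.088)}
scene housing [(array([ 0.438, -0.217,  0.004]), 0.62)]
scene cover_middle [(array([ 0.439, -0.221,  0.05 ]), 0.71), (array([ 0.546, -0.324, -0.001]), 0.22)]
scene fastener_grip [(array([ 0.484, -0.212,  0.066]), 0.69)]
scene post []
top housing [(array([ 0.44 , -0.219,  0.004]), 0.65)]
top cover_middle [(array([ 0.439, -0.218,  0.049]), 0.64)]
top fastener_grip [(array([ 0.481, -0.211,  0.063]), 0.72)]
top post []
top dish [(array([ 0.542, -0.327, -0.002]), 0.61)]
top can [(array([ 0.606, -0.244,  0.   ]), 0.7)]
top vial [(array([ 0.607, -0.182,  0.001]), 0.64)]
top tweezers [(array([ 0.446, -0.456, -0.001]), 0.44)]
top dropper [(array([ 0.553, -0.427,  0.001]), 0.56)]
wrist housing []
wrist cover_middle []
wrist fastener_grip []
wrist post []
```

View pics/scene0.png

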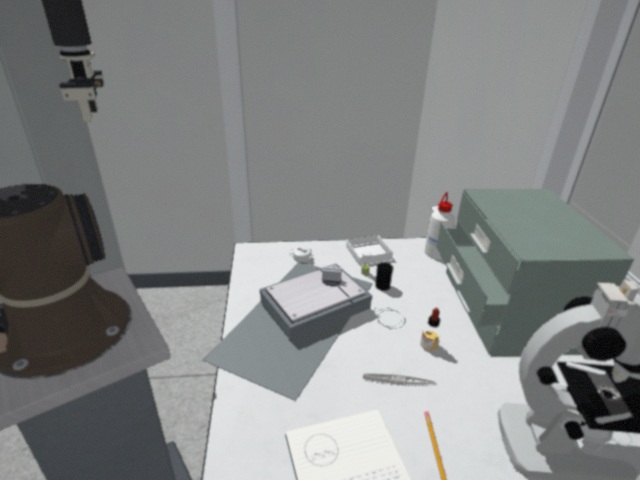

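View pics/top0.png

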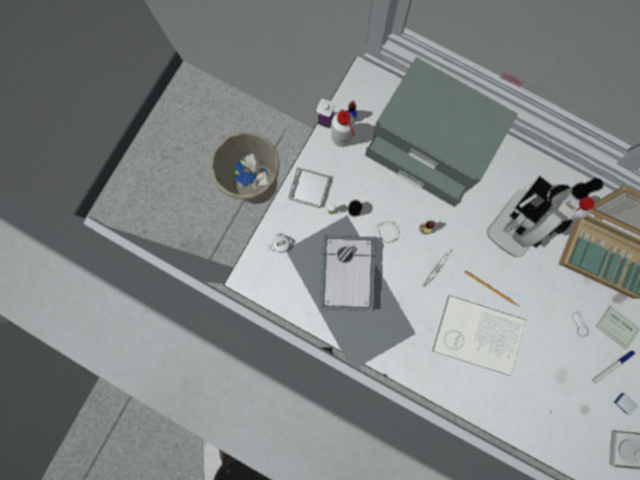

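The scene view shows the supply at (315,300) with the fastener at (332,272), and the post at (232,120) above the left front corner of the table (235,242). The top view shows the supply at (350,272), the fastener at (346,254), the front left corner at (227,288), and the beam crossing the lower left.

```bash
python3 - <<'E'
from h import *
p=bot.snapshot('top');q=bot.snapshot('scene')
for uv in [(225,288),(560,478),(358,57)]: print('top z0',uv,ray2plane(p,uv,0).round(3))
print('scene z0 corner',ray2plane(q,(235,242),0).round(3),ray2plane(q,(205,478),0).round(3))
for n,c in (('top',p),('scene',q)): print(n,'cam',(-np.array(c['R']).T@c['t']).round(3),'base',proj(c,[0,0,0]).round())
for pp in (p,q):
  for r in bot.landmark_of(pp,'post'): print('post',r)
for uv in [(0,222),(300,412),(0,342),(205,455)]: print('beam?',uv,ray2plane(p,uv,0.67).round(3), ray2plane(p,uv,0.74).round(3))
# yaw of housing from mask of cover
for th in ('cover_middle','housing'):
  t=bot.trace(p,th)
  for m in t[:1]:
    c=max(cv2.findContours(m['pixels'].astype(np.uint8),0,2)[0],key=cv2.contourArea)
    b=cv2.boxPoints(cv2.minAreaRect(c)); w=np.array([ray2plane(p,x,.049)[:2] for x in b]);print(th,m['p'],w.round(3),w.mean(0).round(3),np.degrees(np.arctan2(*(w[1]-w[0])[::-1])),np.degrees(np.arctan2(*(w[2]-w[1])[::-1])))
cv2.imwrite('pics/z1.png',cv2.resize(p['frame'][225:325,300:400,::-1],(600,600),interpolation=2))
E
```

```text
top z0 (225, 288) [0.403 0.103 0.   ]
top z0 (560, 478) [-0.103 -0.757  0.   ]
top z0 (358, 57) [ 1.047 -0.266  0.   ]
scene z0 corner [0.416 0.109 0.   ] [ 0.108 -0.431  0.   ]
top cam [ 0.371 -0.174  1.197] base [265. 445.]
scene cam [ 0.028 -0.794  0.593] base [ 63. 329.]
post {'point': [0.5512, -0.4293, 0.0056], 'p': 0.49}
beam? (0, 222) [0.469 0.227 0.67 ] [0.456 0.174 0.74 ]
beam? (300, 412) [ 0.244 -0.138  0.67 ] [ 0.261 -0.142  0.74 ]
beam? (0, 342) [0.325 0.218 0.67 ] [0.331 0.166 0.74 ]
beam? (205, 455) [ 0.198 -0.03   0.67 ] [ 0.221 -0.049  0.74 ]
cover_middle 0.78 [[ 0.522 -0.164]
 [ 0.52  -0.281]
 [ 0.35  -0.276]
 [ 0.352 -0.161]] [ 0.436 -0.22 ] -91.09296289306424 178.3185160887362
housing 0.64 [[ 0.346 -0.147]
 [ 0.537 -0.157]
 [ 0.529 -0.293]
 [ 0.339 -0.281]] [ 0.438 -0.22 ] -2.867682807535813 -93.02040922175598
```

View pics/z1.png

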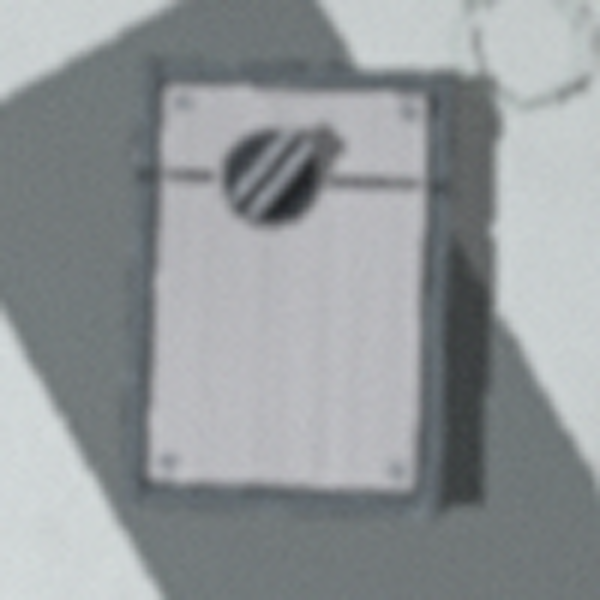

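The crop shows the slot pointing roughly 38° clockwise from the housing's y axis, which is about world +x. The index lines run across the image at row 178. The post (about 0.41, 0.11) and the beam lie between the arm and the supply, so the arm has to fold in first. I'll learn its kinematics on the way.

>>> drive_tool(increments=[[0,25,0,0,0,0,0],[0,50,0,0,0,0,0],[0,75,0,0,0,0,0],[0,100,0,0,0,0,0],[0,125,0,0,0,0,0],[0,150,0,0,0,0,0],[0,150,0,0,0,0,0]])

```text
clock: 2.0
tool_pos: [0.1788, 0.4911, 0.2273]
ee_rot: [0.985, -0.173, -0.0, -0.0]
contact_force: [1.4, 0.6, 0.8]
width: 0.0877
grasp_force: 0.0
```

```bash
python3 -c "
from h import *
s=bot.sense();print(s['clock'],s['joint_positions'].__repr__(),s['tool_pos'],s['ee_rot'],s['contact_force'])"
```

```text
2.0 array([ 1.59695821e+00,  1.06280957e-01, -3.19726615e-01, -5.80186989e-04,
       -1.14396624e+00, -3.74447027e-01]) [0.17881503 0.4910937  0.22728594] [ 9.84854548e-01 -1.73381892e-01 -3.40662620e-04 -3.50483989e-04] [1.35530321 0.58530261 0.82603188]
```

>>> drive_tool(increments=[[0,0,-30,0,0,0,0],[0,10,-60,0,0,0,0],[0,20,-90,0,0,0,0],[0,30,-120,0,0,0,0],[0,40,-150,0,0,0,0],[0,50,-180,0,0,0,0],[0,50,-180,0,0,0,0]])

```text
clock: 2.7
tool_pos: [0.1628, 0.4474, 0.4116]
ee_rot: [0.985, -0.173, -0.0, -0.004]
contact_force: [0.9, 0.8, 0.7]
width: 0.0876
grasp_force: 0.0
```

```bash
python3 -c "
from h import *
s=bot.sense();print(s['clock'],s['joint_positions'].__repr__(),s['tool_pos'],s['ee_rot'],s['contact_force'])"
```

```text
2.7 array([ 1.63791045, -0.05171245, -0.07401217,  0.00178978, -1.54049096,
       -0.41571767]) [0.1628416  0.44735038 0.41157341] [ 9.84843663e-01 -1.73395897e-01 -8.83446951e-05 -4.10060369e-03] [0.86924169 0.78838894 0.70155436]
```

```bash
cat > kin.py <<'E'
import numpy as np
D=[(.359,.012,.231,.634,.2267),(.10628,-.3197,.17882,.4911,.22729),(-.0517,-.0740,.16284,.44735,.41157)]
A=[];b=[]
for q2,q3,x,y,z in D:
    p=q3-q2;A+=[[1,0,np.sin(q2),np.cos(p),-np.sin(p)],[0,1,np.cos(q2),np.sin(p),np.cos(p)]]
    b+=[np.sqrt(x*x+y*y-.192**2),z]
if __name__=='__main__':
    P,res,rk,sv=np.linalg.lstsq(np.array(A),np.array(b),rcond=None);print('a1,c,L1,A,B',P.round(3),res,sv)
E
python3 kin.py; python3 - <<'E'
from h import *
p=bot.snapshot('scene');save(p,'s2')
E
```

```text
a1,c,L1,A,B [ 0.001 -0.169  0.597  0.466 -0.006] [2.19192086e-08] [2.98687015 2.44016471 0.22210834 0.21353269 0.17109827]
```

View pics/s2.png

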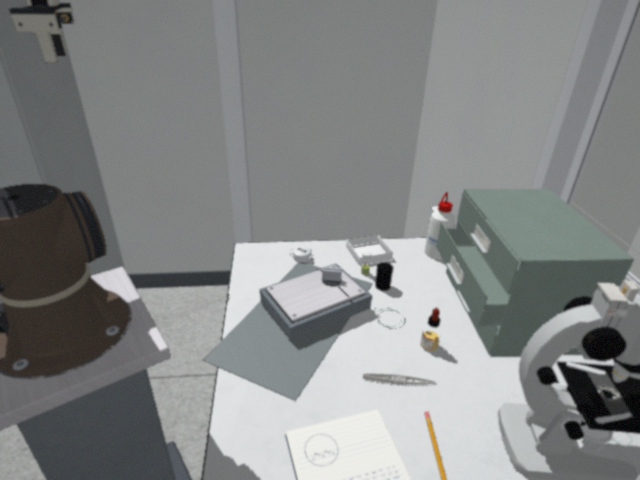

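The arm is clear of the table here. Before going near the beam I want the tool length and the lateral offset, so I'll tilt about both axes.

>>> drive_tool(increments=[[0,0,0,7,0,0,0],[0,0,0,14,0,0,0],[0,0,0,20,0,0,0],[0,0,0,20,0,0,0],[0,0,0,20,0,0,0]])

```text
clock: 3.25
tool_pos: [0.1621, 0.4458, 0.4062]
ee_rot: [0.97, -0.17, 0.03, -0.171]
contact_force: [-0.9, 1.2, 1.2]
width: 0.0875
grasp_force: 0.0
```

```bash
python3 -c "
from h import *
s=bot.sense();print(s['clock'],*[np.array(s[k]).round(5).tolist() for k in ('joint_positions','tool_pos','ee_rot')],sep=',')"
```

```text
3.25,[1.79698, -0.29588, -0.40626, 0.20258, -1.17163, -0.6255],[0.16212, 0.44577, 0.40623],[0.97002, -0.17029, 0.02998, -0.17079]
```

>>> drive_tool(increments=[[0,0,0,0,7,0,0],[0,0,0,0,14,0,0],[0,0,0,0,20,0,0],[0,0,0,0,20,0,0],[0,0,0,0,20,0,0]])

```text
clock: 3.75
tool_pos: [0.1614, 0.4476, 0.4057]
ee_rot: [0.95, -0.197, 0.198, -0.137]
contact_force: [0.8, 0.1, 0.3]
width: 0.0877
grasp_force: 0.0
```

```bash
python3 -c "
from h import *
s=bot.sense();print(s['clock'],*[np.array(s[k]).round(5).tolist() for k in ('joint_positions','tool_pos','ee_rot')],sep=',')"
```

```text
3.75,[2.03561, -0.2202, -0.51385, 0.5005, -1.34148, -1.00602],[0.16142, 0.4476, 0.40575],[0.95022, -0.19716, 0.19831, -0.13739]
```

```bash
cat > kin.py <<'E'
import numpy as np
from scipy.spatial.transform import Rotation as Rn
from scipy.optimize import least_squares
D=[([1.51,.359,.0115,0,-1.224,-.288],[.231,.634,.2265],[.985,-.174,0,.0005]),
([1.59696,.10628,-.31973,-.00058,-1.14397,-.37445],[.17882,.49109,.22729],[.98485,-.17338,-.00034,-.00035]),
([1.63791,-.05171,-.07401,.00179,-1.54049,-.41572],[.16284,.44735,.41157],[.98484,-.1734,-.0001,-.0041]),
([1.79698,-.29588,-.40626,.20258,-1.17163,-.6255],[.16212,.44577,.40623],[.97002,-.17029,.02998,-.17079]),
([2.03561,-.2202,-.51385,.5005,-1.34148,-1.00602],[.16142,.4476,.40575],[.95022,-.19716,.19831,-.13739])]
ax=lambda a,t:Rn.from_rotvec(np.eye(3)[a]*t).as_matrix()
def fk(q,P,full=False):
    L1,A,B,d1,T,e1,e2,s4,s6,a6,e0=P
    z1=ax(2,q[0]);sh=z1@[0,-e1,0]+[0,0,d1]
    el=sh+z1@[L1*np.sin(q[1]),0,L1*np.cos(q[1])]
    F=z1@ax(1,-(q[2]-q[1]));eo=el+F@[0,-e0,B];w=eo+F@[A,0,0]
    W=F@ax(0,s4*q[3])@ax(1,-q[4])
    w2=w+W@[0,-e2,0];t=w2+W@[T,0,0]
    # tool frame: z along W x
    R=W@ax(0,s6*q[5]+a6)@np.array([[0,0,1],[0,1,0],[-1,0,0]])
    return (t,R,[sh,el,eo,w,w2,t]) if full else (t,R)
def res(P):
    o=[]
    for q,t,r in D:
        a,R=fk(q,P);o+=list(10*(a-t))+list((R.T@Rn.from_quat(r).as_matrix()-np.eye(3)).ravel())
    return o+[.01*P[10],0.01*P[2]]
def fit():
    best=None
    for s4 in (1,-1):
      for s6 in (1,-1):
        for a6 in (0,1.57,3.14,-1.57):
          f=lambda v:res([*v[:7],s4,s6,v[7],v[8]])
          r=least_squares(f,[.597,.466,0,.13,.3,.1,.1,a6,0])
          if best is None or r.cost<best[0]: best=(r.cost,[*r.x[:7],s4,s6,r.x[7],r.x[8]])
    return best
if __name__=='__main__':
    c,P=fit();print(c,np.round(P,4));print(np.array(res(P)[:-2]).reshape(-1,12)[:,:3].round(3));np.save('P.npy',P)
E
python3 kin.py
```

```text
7.2968042982641e-06 [ 6.0120e-01  4.6350e-01  1.0000e-04  1.9890e-01  3.7780e-01  4.0000e-04
  1.9150e-01 -1.0000e+00 -1.0000e+00 -1.5706e+00 -0.0000e+00]
[[-0.002 -0.    -0.002]
 [ 0.001 -0.     0.001]
 [ 0.001 -0.     0.001]
 [ 0.     0.     0.001]
 [-0.     0.    -0.   ]]
```

The fit is accurate to under a millimetre: shoulder at 0.20, links 0.60 and 0.463, wrist side offset 0.19, tool 0.378. Next I'll locate the beam and plan a path with clearances.

```bash
cat > plan.py <<'E'
from kin import *
P=np.load('P.npy')
LO=[-3.07,-1.43,-1.02,-3.03,-3.05,-3.03];HI=[3.07,2.12,1.25,1.67,0,3.03]
def pose(x,y,z,yawy,tilt=0,tdir=0):
    """tool y at yaw yawy deg, pointing down; then tips tilted towards world direction tdir by tilt deg"""
    a=np.radians(yawy);yv=np.array([np.cos(a),np.sin(a),0]);zv=np.array([0,0,-1.])
    R=np.stack([np.cross(yv,zv),yv,zv],1)
    d=np.radians(tdir);axis=np.cross(zv,[np.cos(d),np.sin(d),0])
    return np.array([x,y,z]),Rn.from_rotvec(axis*np.radians(tilt)).as_matrix()@R
def ik(t,R,q0):
    f=lambda q:np.r_[10*(fk(q,P)[0]-t),(fk(q,P)[1]-R).ravel()]
    r=least_squares(f,np.clip(q0,np.array(LO)+.01,np.array(HI)-.01),bounds=(LO,HI));return r.x,r.cost
n=np.array([.866,-.5,0]);dv=np.array([-.5,-.866,0]);C=np.array([.41,.106,0])
def box(p,c,half,zlo,zhi):
    v=p-c;d=np.abs([v@n,v@dv])-half;dz=max(zlo-p[2],p[2]-zhi)
    return np.linalg.norm(np.maximum([d[0],d[1],dz],0))
def clear(q):
    pts=fk(q,P,True)[2];o={}
    for nm,(i,j) in dict(upper=(0,1),fore=(1,3),wr=(3,4),tool=(4,5)).items():
        S=[pts[i]+(pts[j]-pts[i])*k for k in np.linspace(0,1,25)]
        o[nm]=(min(box(s,C+dv*.7,[.035,.7],.67,.75) for s in S),min(box(s,C,[.026,.026],-1,2) for s in S))
    return o
def inc(p0,R0,p1,R1):
    return np.r_[R0.T@(p1-p0)*1000,np.degrees(Rn.from_matrix(R0.T@R1).as_rotvec())]
E
python3 - <<'E'
from plan import *
from h import bot,proj,ray2plane
import cv2
s=bot.sense();q=np.array(s['joint_positions'])
p=bot.snapshot('top');g=cv2.cvtColor(p['frame'],6)
for along in (.25,.45):
  for z in (.67,):
    print('beam',along,z,[(round(d,2),int(g[int(v),int(u)])) for d in np.arange(.1,.46,.02) for u,v in [proj(p,n*d+ (C-n*(C@n))+dv*along+[0,0,z])] if 0<=u<640 and 0<=v<480])
print('table z=0',[(round(d,3),int(g[int(v),int(u)])) for d in np.arange(.16,.36,.01) for u,v in [proj(p,n*d+(C-n*(C@n))+dv*.15)]])
polar=lambda r,b:(r*np.cos(np.radians(b)),r*np.sin(np.radians(b)))
W=[(*polar(.42,60),.35,-100,0,0),(*polar(.30,45),.30,-90,0,0),(*polar(.26,14),.30,-76,0,0),(*polar(.27,-23),.28,-100,0,0)]
for tl in (0,8,15):
  W+=[(.36,-.16,.2,-115,tl,0),(.42,-.185,.15,-130,tl,0),(.484,-.211,.06,-130,tl,0),(.484,-.211,.06,-182,tl,0),(.41,-.22,.05,-182,tl,0)]
for w in W:
    t,R=pose(*w);q,c=ik(t,R,q)
    print(np.round(w,2),'%.1e'%c,q.round(2),{k:(round(a,3),round(b,3)) for k,(a,b) in clear(q).items()})
E
```

```text
beam 0.25 0.67 [(np.float64(0.18), 28), (np.float64(0.2), 139), (np.float64(0.22), 167), (np.float64(0.24), 169), (np.float64(0.26), 165), (np.float64(0.28), 168), (np.float64(0.3), 94), (np.float64(0.32), 96), (np.float64(0.34), 108), (np.float64(0.36), 138), (np.float64(0.38), 213), (np.float64(0.4), 122), (np.float64(0.42), 136), (np.float64(0.44), 187)]
beam 0.45 0.67 [(np.float64(0.3), 87), (np.float64(0.32), 91), (np.float64(0.34), 90), (np.float64(0.36), 132), (np.float64(0.38), 101), (np.float64(0.4), 100), (np.float64(0.42), 101), (np.float64(0.44), 113)]
table z=0 [(np.float64(0.16), 94), (np.float64(0.17), 93), (np.float64(0.18), 95), (np.float64(0.19), 93), (np.float64(0.2), 94), (np.float64(0.21), 94), (np.float64(0.22), 93), (np.float64(0.23), 92), (np.float64(0.24), 91), (np.float64(0.25), 92), (np.float64(0.26), 187), (np.float64(0.27), 190), (np.float64(0.28), 133), (np.float64(0.29), 140), (np.float64(0.3), 132), (np.float64(0.31), 219), (np.float64(0.32), 216), (np.float64(0.33), 218), (np.float64(0.34), 216), (np.float64(0.35), 218)]
[   0.21    0.36    0.35 -100.
[... 4822 characters left out ...]
.093)), 'wr': (np.float64(0.242), np.float64(0.093)), 'tool': (np.float64(0.266), np.float64(0.281))}
[ 4.80e-01 -2.10e-01  6.00e-02 -1.82e+02  1.50e+01  0.00e+00] 1.4e-25 [-0.05  0.18 -0.71 -0.03 -0.42  0.04] {'upper': (np.float64(0.173), np.float64(0.283)), 'fore': (np.float64(0.068), np.float64(0.093)), 'wr': (np.float64(0.242), np.float64(0.093)), 'tool': (np.float64(0.266), np.float64(0.281))}
[ 4.10e-01 -2.20e-01  5.00e-02 -1.82e+02  1.50e+01  0.00e+00] 2.9e-29 [-0.09  0.11 -0.83 -0.06 -0.37  0.11] {'upper': (np.float64(0.21), np.float64(0.325)), 'fore': (np.float64(0.102), np.float64(0.128)), 'wr': (np.float64(0.248), np.float64(0.128)), 'tool': (np.float64(0.259), np.float64(0.291))}
```

```bash
sed -i 's/\.67,\.75)/.67,.9)/' plan.py; python3 - <<'E'
from plan import *
for tl in (10,20):
  for td in range(-180,180,30):
    q=np.array([-.04,.23,-.62,0,-.58,.5]);t,R=pose(.484,-.211,.06,-150,tl,td);q,c=ik(t,R,q);k=clear(q)
    print(tl,td,'%.0e'%c,q.round(2),'fore',np.round(k['fore'],3),'wr',np.round(k['wr'],3),'up',round(k['upper'][0],3))
E
```

```text
10 -180 1e-27 [-0.03  0.38 -0.39  0.01 -0.97  0.55] fore [0.    0.085] wr [0.284 0.163] up 0.068
10 -150 1e-29 [ 0.02  0.36 -0.48  0.11 -0.89  0.43] fore [0.013 0.061] wr [0.274 0.117] up 0.087
10 -120 1e-22 [ 0.07  0.32 -0.58  0.21 -0.78  0.3 ] fore [0.038 0.043] wr [0.269 0.067] up 0.112
10 -90 2e-26 [ 0.08  0.27 -0.69  0.29 -0.65  0.21] fore [0.063 0.037] wr [0.266 0.037] up 0.137
10 -60 2e-30 [ 0.06  0.23 -0.76  0.31 -0.53  0.19] fore [0.08  0.054] wr [0.261 0.054] up 0.155
10 -30 7e-22 [ 0.02  0.21 -0.75  0.2  -0.48  0.33] fore [0.077 0.067] wr [0.256 0.067] up 0.162
10 0 8e-22 [-0.05  0.22 -0.65 -0.02 -0.53  0.58] fore [0.051 0.09 ] wr [0.24  0.091] up 0.153
10 30 3e-22 [-0.12  0.25 -0.53 -0.17 -0.66  0.78] fore [0.02  0.122] wr [0.238 0.141] up 0.131
10 60 2e-30 [-0.17  0.29 -0.44 -0.23 -0.79  0.85] fore [0.    0.142] wr [0.255 0.184] up 0.103
10 90 6e-19 [-0.18  0.34 -0.37 -0.22 -0.9   0.84] fore [0.    0.144] wr [0.275 0.209] up 0.078
10 120 8e-20 [-0.15  0.37 -0.34 -0.17 -0.97  0.77] fore [0.    0.132] wr [0.289 0.212] up 0.063
10 150 2e-21 [-0.1   0.39 -0.34 -0.09 -1.    0
[... 496 characters left out ...]
28 0.135] wr [0.266 0.133] up 0.176
20 -30 2e-03 [-0.05  0.14 -1.02  0.78 -0.18 -0.17] fore [0.133 0.153] wr [0.259 0.153] up 0.191
20 0 6e-30 [-0.05  0.16 -0.76 -0.06 -0.3   0.63] fore [0.082 0.102] wr [0.248 0.102] up 0.181
20 30 1e-24 [-0.25  0.23 -0.5  -0.42 -0.62  1.09] fore [0.011 0.172] wr [0.234 0.195] up 0.135
20 60 2e-28 [-0.32  0.32 -0.35 -0.45 -0.88  1.14] fore [0.    0.201] wr [0.279 0.268] up 0.081
20 90 1e-25 [-0.31  0.41 -0.24 -0.38 -1.07  1.04] fore [0.    0.194] wr [0.324 0.3  ] up 0.035
20 120 6e-30 [-0.24  0.47 -0.18 -0.27 -1.18  0.9 ] fore [0.    0.167] wr [0.35 0.3 ] up 0.007
20 150 8e-30 [-0.14  0.49 -0.19 -0.14 -1.22  0.73] fore [0.    0.128] wr [0.351 0.272] up 0.002
```

```bash
cat > go.py <<'E'
from plan import *
from h import bot
polar=lambda r,b:(r*np.cos(np.radians(b)),r*np.sin(np.radians(b)))
def hand(t,R):
    return min(box(t+R@[x,y,z],C,[.026,.026],-1,2) for x in np.linspace(-.05,.05,5) for y in np.linspace(-.1,.1,9) for z in (-.066,-.2))
def plan(W,start=None,verbose=True):
    s=bot.sense();q=np.array(s['joint_positions'])
    t0,R0=(np.array(s['tool_pos']),Rn.from_quat(s['ee_rot']).as_matrix()) if start is None else pose(*start)
    tp,Rp=t0,R0
    for w in W:
        t,R=pose(*w);m=[9,9,9,9]
        dr=Rn.from_matrix(Rp.T@R).as_rotvec()
        for k in np.linspace(.2,1,5):
            tt=tp+(t-tp)*k;RR=Rp@Rn.from_rotvec(dr*k).as_matrix();q,c=ik(tt,RR,q);cl=clear(q)
            m=np.minimum(m,[min(cl['upper']),min(cl['fore']),min(cl['wr']),hand(tt,RR)])
        print(np.round(w,3),'inc',inc(t0,R0,t,R).round(1).tolist(),'cost %.0e'%c,'up/fore/wr/hand',np.round(m,3),'q',q.round(2) if verbose else '')
        tp,Rp=t,R
E
python3 - <<'E'
from go import *
T=(12,-15)
W=[(*polar(.40,60),.30,-100,0,0),(*polar(.30,45),.18,-90,0,0)]
plan(W)
plan([(*polar(.26,28),.16,-80,0,0),(*polar(.26,14),.16,-76,0,0),(*polar(.26,-3),.15,-85,0,0),(*polar(.27,-20),.15,-95,0,0)],W[-1])
plan([(.31,-.13,.15,-105,6,-15),(.36,-.16,.15,-115,*T),(.41,-.18,.14,-120,*T),(.45,-.195,.13,-130,*T)],(*polar(.27,-20),.15,-95,0,0))
plan([(.484,-.211,.06,-130,*T),(.484,-.211,.06,-182,*T)],(.45,-.195,.13,-130,*T))
E
```

```text
[   0.2      0.346    0.3   -100.       0.       0.   ] inc [41.4, 113.0, 91.7, -17.9, -21.5, -13.2] cost 1e-20 up/fore/wr/hand [0.154 0.154 0.286 0.195] q [ 1.55 -0.16 -0.41  0.   -1.32 -0.15]
[  0.212   0.212   0.18  -90.      0.      0.   ] inc [70.9, 268.7, 178.3, -16.1, -23.1, -23.0] cost 4e-31 up/fore/wr/hand [0.191 0.191 0.198 0.113] q [ 1.48 -0.3  -0.79 -0.   -1.09  0.09]
[  0.23    0.122   0.16  -80.      0.      0.   ] inc [17.4, 90.1, 20.0, 0.0, 0.0, -10.0] cost 3e-30 up/fore/wr/hand [0.19  0.19  0.147 0.088] q [ 1.32 -0.4  -0.88 -0.   -1.09  0.43]
[ 2.52e-01  6.30e-02  1.60e-01 -7.60e+01  0.00e+00  0.00e+00] inc [40.1, 149.2, 20.0, 0.0, 0.0, -14.0] cost 6e-29 up/fore/wr/hand [0.213 0.213 0.127 0.077] q [ 1.07 -0.4  -0.88 -0.   -1.09  0.74]
[ 2.6e-01 -1.4e-02  1.5e-01 -8.5e+01  0.0e+00  0.0e+00] inc [47.5, 225.7, 30.0, 0.0, 0.0, -5.0] cost 2e-28 up/fore/wr/hand [0.272 0.251 0.13  0.074] q [ 0.78 -0.39 -0.9   0.   -1.06  0.88]
[ 2.54e-01 -9.20e-02  1.50e-01 -9.50e+01  0.00e+00  0.00e+00] inc [41.6, 304.5, 30.0, 0.0, 0.0, 5.0] cost 1e-24 up/fore/wr/hand [0.327 0.203 0.142 0.
[... 470 characters left out ...]
, 73.7, 10.0, 0.5, 12.1, 24.9] cost 1e-29 up/fore/wr/hand [0.296 0.1   0.1   0.133] q [ 0.09 -0.08 -0.8   0.12 -0.66  0.87]
[   0.45    -0.195    0.13  -130.      12.     -15.   ] inc [204.5, 85.2, 20.0, 1.6, 12.1, 34.9] cost 5e-20 up/fore/wr/hand [0.256 0.082 0.082 0.135] q [ 0.04  0.02 -0.73  0.11 -0.62  0.75]
[ 4.84e-01 -2.11e-01  6.00e-02 -1.30e+02  1.20e+01 -1.50e+01] inc [22.4, -3.1, 76.2, 0.0, 0.0, 0.0] cost 2e-20 up/fore/wr/hand [0.168 0.078 0.078 0.151] q [-0.    0.19 -0.75  0.13 -0.43  0.76]
[ 4.84e-01 -2.11e-01  6.00e-02 -1.82e+02  1.20e+01 -1.50e+01] inc [22.4, -3.1, 76.2, 0.0, 0.0, 52.0] cost 1e-22 up/fore/wr/hand [0.168 0.078 0.078 0.182] q [-0.    0.19 -0.75  0.13 -0.43 -0.15]
```

>>> drive_tool(increments=[[10,28,23,-5,-5,-3,0],[20,56,46,-9,-11,-7,0],[31,85,69,-13,-16,-10,0],[41,113,92,-18,-21.5,-13,0],[49,152,114,-17.5,-22,-15.5,0],[56,190,135,-17,-22.5,-18,0],[64,230,157,-16.5,-23,-20.5,0],[71,269,178,-16,-23,-23,0],[71,269,178,-16,-23,-23,0],[71,269,178,-16,-23,-23,0]])

```text
clock: 4.8
tool_pos: [0.213, 0.2111, 0.1808]
ee_rot: [1.0, -0.002, 0.001, -0.003]
contact_force: [-0.5, 0.6, 2.1]
width: 0.0872
grasp_force: 0.0
```

```bash
python3 - <<'E'
from go import *
s=bot.sense();print(s['clock'],np.round(s['joint_positions'],2))
plan([(*polar(.26,28),.16,-80,0,0),(*polar(.26,14),.16,-76,0,0),(*polar(.26,-3),.15,-85,0,0),(*polar(.27,-20),.15,-95,0,0)])
E
```

```text
4.8 [ 1.48 -0.31 -0.79  0.   -1.09  0.09]
[  0.23    0.122   0.16  -80.      0.      0.   ] inc [16.9, 89.1, 20.3, -0.3, -0.1, -10.2] cost 2e-30 up/fore/wr/hand [0.189 0.189 0.147 0.088] q [ 1.32 -0.4  -0.88 -0.   -1.09  0.43]
[ 2.52e-01  6.30e-02  1.60e-01 -7.60e+01  0.00e+00  0.00e+00] inc [39.7, 148.2, 20.1, -0.3, -0.1, -14.2] cost 5e-29 up/fore/wr/hand [0.213 0.213 0.127 0.077] q [ 1.07 -0.4  -0.88 -0.   -1.09  0.74]
[ 2.6e-01 -1.4e-02  1.5e-01 -8.5e+01  0.0e+00  0.0e+00] inc [47.3, 224.7, 29.7, -0.3, -0.1, -5.2] cost 2e-28 up/fore/wr/hand [0.272 0.251 0.13  0.074] q [ 0.78 -0.39 -0.9   0.   -1.06  0.88]
[ 2.54e-01 -9.20e-02  1.50e-01 -9.50e+01  0.00e+00  0.00e+00] inc [41.7, 303.5, 29.3, -0.3, -0.1, 4.8] cost 1e-24 up/fore/wr/hand [0.327 0.203 0.142 0.075] q [ 0.44 -0.36 -0.89 -0.   -1.04  1.04]
```

>>> drive_tool(increments=[[6,30,7,0,0,-3,0],[12,60,14,0,0,-7,0],[17,89,20,0,0,-10,0],[28,118,20,0,0,-12,0],[40,148,20,0,0,-14,0],[43,174,24,0,0,-11,0],[45,200,27,0,0,-8,0],[47,225,30,0,0,-5,0],[45,252,30,0,0,-2,0],[43,278,30,0,0,1,0],[42,303,30,0,0,5,0],[42,303,30,0,0,5,0]])

```text
clock: 6.0
tool_pos: [0.2555, -0.0932, 0.1507]
ee_rot: [0.999, -0.048, 0.002, -0.002]
contact_force: [-0.4, -0.4, 0.0]
width: 0.0873
grasp_force: 0.0
```

```bash
python3 - <<'E'
from go import *
s=bot.sense();print(s['clock'],np.round(s['joint_positions'],2))
T=(12,-15)
plan([(.31,-.13,.15,-105,6,-15),(.36,-.16,.15,-115,*T),(.41,-.18,.14,-120,*T),(.42,-.185,.15,-130,*T)])
E
```

```text
6.0 [ 0.43 -0.35 -0.88 -0.   -1.04  1.05]
[   0.31   -0.13    0.15 -105.      6.    -15.  ] inc [57.7, 31.4, 0.7, -0.8, 5.8, 9.5] cost 1e-27 up/fore/wr/hand [0.351 0.167 0.142 0.114] q [ 0.29 -0.27 -0.88  0.07 -0.88  0.98]
[   0.36   -0.16    0.15 -115.     12.    -15.  ] inc [110.4, 56.4, 0.8, -0.2, 11.9, 19.4] cost 1e-23 up/fore/wr/hand [0.339 0.151 0.145 0.127] q [ 0.19 -0.21 -0.88  0.14 -0.72  0.85]
[   0.41   -0.18    0.14 -120.     12.    -15.  ] inc [162.1, 71.5, 10.9, 0.3, 11.9, 24.4] cost 8e-30 up/fore/wr/hand [0.296 0.1   0.1   0.133] q [ 0.09 -0.08 -0.8   0.12 -0.66  0.87]
[   0.42    -0.185    0.15  -130.      12.     -15.   ] inc [172.5, 75.5, 0.9, 1.4, 12.0, 34.3] cost 5e-25 up/fore/wr/hand [0.293 0.093 0.093 0.135] q [ 0.08 -0.07 -0.76  0.11 -0.68  0.72]
```

>>> drive_tool(increments=[[29,16,0,0,3,5,0],[58,31,0,-0.5,6,9.5,0],[84,44,0,-0.5,9,14,0],[110,56,0,0,12,19,0],[136,64,5,0,12,22,0],[162,72,6,0.5,12,26,0],[172,75,1,1.4,12,34,0],[172,75,1,1.4,12,34,0],[172,75,1,1.4,12,34,0]])

```text
clock: 6.9
tool_pos: [0.4199, -0.1811, 0.1488]
ee_rot: [0.937, -0.332, 0.104, -0.009]
contact_force: [0.6, 0.9, 0.1]
width: 0.0876
grasp_force: 0.0
```

```bash
python3 - <<'E'
from go import *
from h import *
s=bot.sense();print(s['clock'],np.round(s['joint_positions'],2),np.round(s['tau'],1))
p=bot.snapshot('wrist');save(p,'w1')
for th in ('cover_middle','fastener_grip','housing'): print(th,[(np.round(r['point'],4),round(r['p'],2)) for r in bot.landmark_of(p,th)[:2]])
E
```

```text
6.9 [ 0.09 -0.07 -0.76  0.11 -0.68  0.72] [ -0.2 -18.6  26.2   6.    0.8  -0.3]
cover_middle [(array([ 0.4409, -0.2157,  0.0541]), 0.75)]
fastener_grip [(array([ 0.4821, -0.2125,  0.0639]), 0.81)]
housing [(array([ 0.4366, -0.2197,  0.0007]), 0.71)]
```

View pics/w1.png

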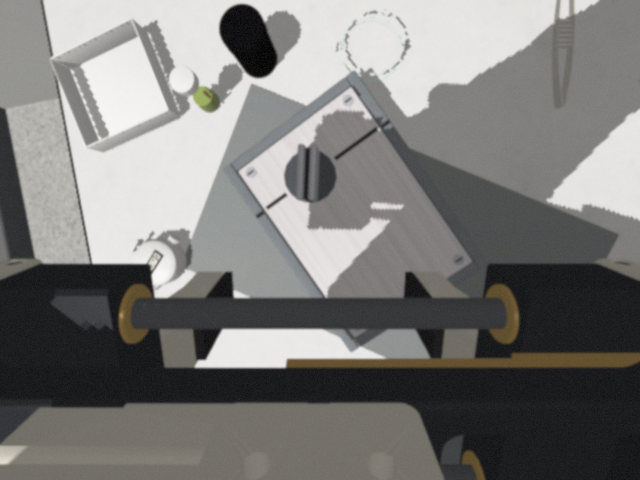

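The wrist view shows the head at (310,175), the index lines from (257,217) to (388,122), and the grip running about vertically through (308,173). I'll magnify that region.

```bash
python3 - <<'E'
import cv2
i=cv2.imread('pics/w1.png')[100:225,250:400];cv2.imwrite('pics/w1z.png',cv2.resize(i,None,fx=5,fy=4.8,interpolation=cv2.INTER_CUBIC))
E
```

```text
(no output)
```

View pics/w1z.png

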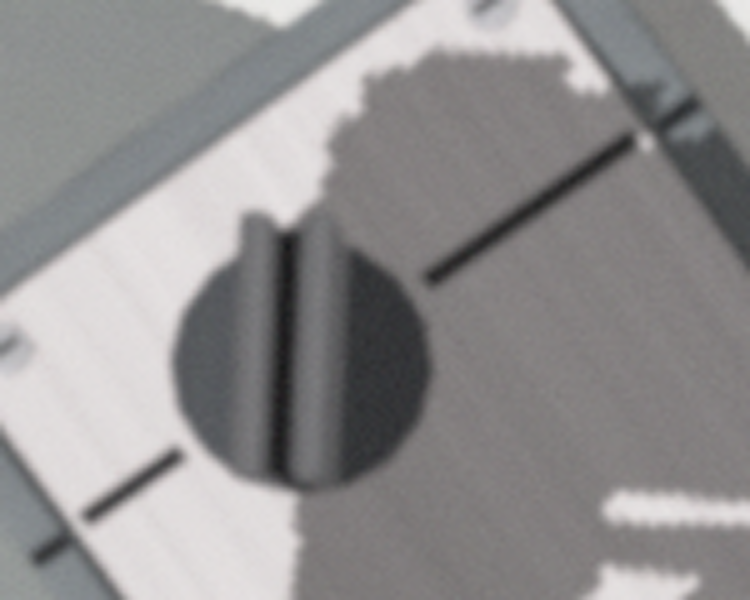

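```bash
python3 - <<'E'
from go import *
from h import *
s=bot.sense();p=bot.snapshot('wrist')
f=lambda c,z:ray2plane(p,(250+c[0]/5,100+c[1]/4.8),z,s)
L=np.array([f(c,.049) for c in [(88,520),(180,455),(430,282),(632,138)]]);S=np.array([f(c,.078) for c in [(290,235),(283,475)]])
hd=f((303,363),.054)
print(L.round(4).tolist(),S.round(4).tolist(),'head',hd.round(4))
ang=lambda d:np.degrees(np.arctan2(d[1],d[0]))
print('line',ang(L[3]-L[0]),ang(L[2]-L[1]),'slot',ang(S[0]-S[1]),'slot mid',S.mean(0).round(4),'len',np.linalg.norm(S[0]-S[1]))
for th in ('fastener_grip',): print(np.round(bot.landmark_of(p,th)[0]['point'],4))
E
```

```text
[[0.4849, -0.1693, 0.049], [0.4839, -0.1881, 0.049], [0.4807, -0.2376, 0.049], [0.4788, -0.2765, 0.049]] [[0.4945, -0.2241, 0.078], [0.4673, -0.201, 0.078]] head [ 0.4824 -0.2135  0.054 ]
line -93.23794923657842 -93.63697223894962 slot -40.35734768013156 slot mid [ 0.4809 -0.2126  0.078 ] len 0.035611217411850055
[ 0.4831 -0.2116  0.0644]
```

Index lines lie at −93.4° and the slot at −40.4°, so the fastener reads about 0.65 rad with 53° left to turn. Its axis is at (0.482, −0.213). Next I compute the descent.

```bash
python3 - <<'E'
from go import *
T=(12,-15)
plan([(.4838,-.2132,.11,-130.4,*T),(.4838,-.2132,.062,-130.4,*T)])
E
```

```text
[ 4.840e-01 -2.130e-01  1.100e-01 -1.304e+02  1.200e+01 -1.500e+01] inc [61.7, -12.2, 52.6, -0.1, 0.0, 1.3] cost 3e-28 up/fore/wr/hand [0.206 0.075 0.076 0.139] q [-0.    0.12 -0.67  0.1  -0.58  0.79]
[ 4.840e-01 -2.130e-01  6.200e-02 -1.304e+02  1.200e+01 -1.500e+01] inc [52.6, -8.1, 99.6, -0.1, 0.0, 1.3] cost 3e-22 up/fore/wr/hand [0.168 0.076 0.077 0.172] q [-0.01  0.19 -0.74  0.12 -0.44  0.76]
```

>>> drive_tool(increments=[[15,-3,13,0,0,0,0.3],[31,-6,26,0,0,0.7,0.5],[46,-9,39,0,0,1.3,0.5],[61.7,-12.2,52.6,0,0,1.3,0.5],[61.7,-12.2,52.6,0,0,1.3,0.5],[61.7,-12.2,52.6,0,0,1.3,0.5]])

```text
clock: 7.8
tool_pos: [0.4834, -0.2136, 0.1093]
ee_rot: [0.933, -0.344, 0.103, -0.01]
contact_force: [0.4, -0.8, -0.6]
width: 0.0467
grasp_force: 0.0
```

```bash
python3 - <<'E'
from go import *
from h import *
s=bot.sense();print(np.round(s['tau'],1),s['contact_force'],s['width'])
p=bot.snapshot('wrist');save(p,'w2');print(np.round(bot.landmark_of(p,'fastener_grip')[0]['point'],4))
T=(12,-15)
plan([(.4838,-.2132,.062,-130.4,*T)])
E
```

```text
[ -0.1 -31.5  23.6   5.4   0.9   0. ] [ 0.35611832 -0.81027094 -0.58486682] 0.04665430928564701
[ 0.4805 -0.2145  0.0625]
[ 4.840e-01 -2.130e-01  6.200e-02 -1.304e+02  1.200e+01 -1.500e+01] inc [-8.8, 3.9, 47.0, -0.1, 0.1, -0.1] cost 5e-22 up/fore/wr/hand [0.168 0.075 0.077 0.172] q [-0.01  0.19 -0.74  0.12 -0.44  0.76]
```

View pics/w2.png

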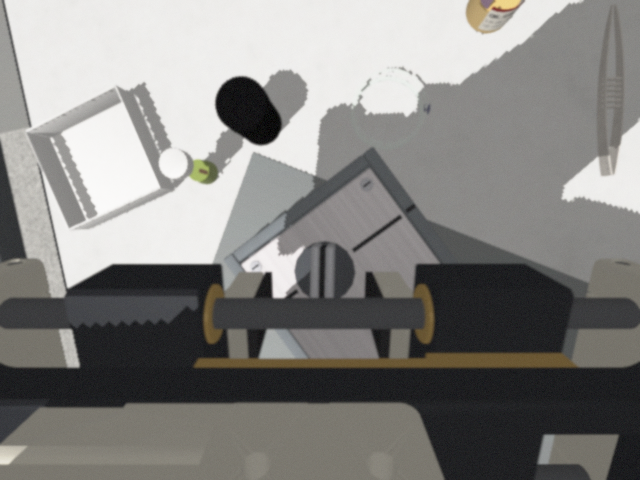

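The fastener at (325,272) sits between the fingers (265–372) with the slot parallel to the pads. I'll descend and narrow the fork.

>>> drive_tool(increments=[[-2,1,12,0,0,0,0.5],[-4,2,24,0,0,0,0.5],[-7,3,36,0,0,0,0.5],[-8.8,3.9,47,0,0,0,0.5],[-8.8,3.9,47,0,0,0,0.6],[-8.8,3.9,47,0,0,0,0.7],[-8.8,3.9,47,0,0,0,0.75],[-8.8,3.9,47,0,0,0,0.75]])

```text
clock: 8.7
tool_pos: [0.4848, -0.2133, 0.0626]
ee_rot: [0.933, -0.344, 0.104, -0.011]
contact_force: [-0.1, -1.0, -0.3]
width: 0.0232
grasp_force: 0.0
```

```bash
python3 - <<'E'
from go import *
s=bot.sense();print(np.round(s['tau'],1),s['contact_force'],s['width'])
T=(12,-15)
plan([(.4838,-.2132,.062,y,*T) for y in (-137,-144,-151,-158,-165,-172,-178,-183.4)],(.4838,-.2132,.062,-130.4,*T),False)
E
```

```text
[  0.  -35.6  20.1   4.5   0.7   0. ] [-0.11525781 -0.96659636 -0.34402771] 0.023198350698178882
[ 4.84e-01 -2.13e-01  6.20e-02 -1.37e+02  1.20e+01 -1.50e+01] inc [0.0, 0.0, 0.0, -0.0, 0.0, 6.6] cost 1e-21 up/fore/wr/hand [0.168 0.077 0.079 0.173] q 
[ 4.84e-01 -2.13e-01  6.20e-02 -1.44e+02  1.20e+01 -1.50e+01] inc [0.0, 0.0, 0.0, -0.0, -0.0, 13.6] cost 5e-21 up/fore/wr/hand [0.168 0.077 0.079 0.181] q 
[ 4.84e-01 -2.13e-01  6.20e-02 -1.51e+02  1.20e+01 -1.50e+01] inc [0.0, 0.0, 0.0, -0.0, -0.0, 20.6] cost 6e-21 up/fore/wr/hand [0.168 0.077 0.079 0.191] q 
[ 4.84e-01 -2.13e-01  6.20e-02 -1.58e+02  1.20e+01 -1.50e+01] inc [0.0, 0.0, 0.0, -0.0, -0.0, 27.6] cost 9e-21 up/fore/wr/hand [0.168 0.077 0.079 0.203] q 
[ 4.84e-01 -2.13e-01  6.20e-02 -1.65e+02  1.20e+01 -1.50e+01] inc [0.0, 0.0, 0.0, -0.0, -0.0, 34.6] cost 1e-20 up/fore/wr/hand [0.168 0.077 0.079 0.214] q 
[ 4.84e-01 -2.13e-01  6.20e-02 -1.72e+02  1.20e+01 -1.50e+01] inc [0.0, 0.0, 0.0, -0.0, -0.0, 41.6] cost 2e-20 up/fore/wr/hand [0.168 0.077 0.079 0.221] q 
[ 4.84e-01 -2.13e-01  6.20e-02 -1.78e+02  1.20e+01 -1.50e+01] inc [0.0, 0.0, 0.0, 0.0, -0.0, 47.6] cost 2e-21 up/fore/wr/hand [0.168 0.077 0.079 0.224] q 
[ 4.840e-01 -2.130e-01  6.200e-02 -1.834e+02  1.200e+01 -1.500e+01] inc [0.0, 0.0, 0.0, 0.0, -0.0, 53.0] cost 6e-22 up/fore/wr/hand [0.168 0.077 0.079 0.221] q
```

>>> drive_tool(increments=[[0,0,0,0,0,5,0.76],[0,0,0,0,0,11,0.76],[0,0,0,0,0,17,0.76],[0,0,0,0,0,23,0.76],[0,0,0,0,0,29,0.76],[0,0,0,0,0,35,0.76],[0,0,0,0,0,41,0.76],[0,0,0,0,0,47,0.76],[0,0,0,0,0,53,0.76],[0,0,0,0,0,53,0.77],[0,0,0,0,0,53,0.78],[0,0,0,0,0,53,0.79]])

```text
clock: 9.9
tool_pos: [0.485, -0.2134, 0.0624]
ee_rot: [-0.682, 0.723, -0.089, 0.056]
contact_force: [1.7, 0.7, 1.4]
width: 0.0186
grasp_force: 5.8
```

```bash
python3 - <<'E'
from go import *
from h import *
s=bot.sense();print(np.round(s['tau'],1),s['contact_force'],s['moment'],s['width'],s['grasp_force'])
p=bot.snapshot('top');save(p,'t3')
cv2.imwrite('pics/t3z.png',cv2.resize(p['frame'][225:325,300:400,::-1],(600,600),interpolation=2))
E
```

```text
[ -0.4 -34.2  18.5   4.1   0.2  -0. ] [1.68367611 0.72504146 1.44814134] [0.42560731 0.2040434  0.07358811] 0.018641771618866647 5.805027935846283
```

Contact is light (5.8 N on the pads). I'll open, lift, and check the slot.

>>> drive_tool(increments=[[0,0,0,0,0,0,0.7],[0,0,0,0,0,0,0.5],[0,0,0,0,0,0,0.5],[0,0,-20,0,0,0,0.5],[0,0,-45,0,0,0,0.5],[0,0,-70,0,0,0,0.5],[0,0,-70,0,0,0,0.5]])

```text
clock: 10.65
tool_pos: [0.4715, -0.2098, 0.1333]
ee_rot: [-0.681, 0.724, -0.09, 0.057]
contact_force: [0.8, 0.5, -0.4]
width: 0.0436
grasp_force: 0.0
```

```bash
python3 - <<'E'
from go import *
from h import *
s=bot.sense();print(s['clock'],s['tool_pos'],s['width'],s['contact_force'])
p=bot.snapshot('wrist');save(p,'w3')
uv=proj(p,[.482,-.213,.06],s);print(uv)
u,v=np.clip(uv.round().astype(int),[75,63],[564,416]);print(u,v)
cv2.imwrite('pics/w3z.png',cv2.resize(p['frame'][v-62:v+63,u-75:u+75,::-1],None,fx=5,fy=4.8,interpolation=2))
E
```

```text
10.65 [ 0.47145478 -0.20980274  0.13329876] 0.04357101326141164 [ 0.84243958  0.45747792 -0.42743484]
[326.0832757  248.55895848]
326 249
```

View pics/w3z.png

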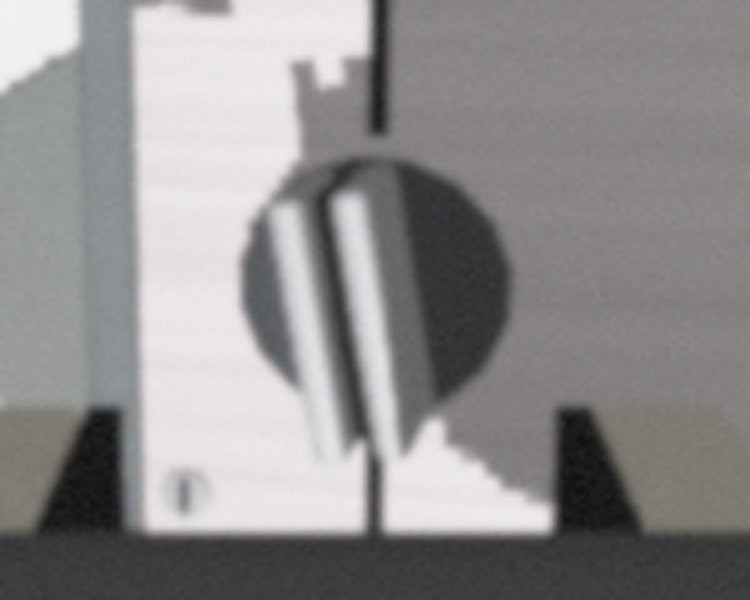

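The crop has the index line upright at x≈378 and the slot running from (320,200) to (365,450). The slot is lagging by about 10°, so I'll re-enter and turn 10° more.

>>> drive_tool(increments=[[0,0,25,0,0,0,0.5],[0,0,50,0,0,0,0.5],[0,0,70,0,0,0,0.5],[0,0,70,0,0,0,0.6],[0,0,70,0,0,0,0.7],[0,0,70,0,0,0,0.77],[0,0,70,0,0,0,0.79],[0,0,70,0,0,3,0.79],[0,0,70,0,0,6,0.79],[0,0,70,0,0,9,0.79],[0,0,70,0,0,10,0.79],[0,0,70,0,0,10,0.79]])

```text
clock: 11.9
tool_pos: [0.4849, -0.2134, 0.0626]
ee_rot: [-0.616, 0.781, -0.084, 0.064]
contact_force: [-0.1, -0.1, 2.3]
width: 0.0183
grasp_force: 3.9
```

>>> drive_tool(increments=[[0,0,0,0,0,0,0.7],[0,0,0,0,0,0,0.5],[0,0,0,0,0,0,0.5],[0,0,-20,0,0,-2,0.5],[0,0,-45,0,0,-6,0.5],[0,0,-70,0,0,-10,0.5],[0,0,-70,0,0,-10,0.5]])

```text
clock: 12.6
tool_pos: [0.4718, -0.2097, 0.1335]
ee_rot: [-0.682, 0.723, -0.09, 0.057]
contact_force: [0.9, -0.5, -0.2]
width: 0.0438
grasp_force: 0.0
```

```bash
python3 - <<'E'
from go import *
from h import *
s=bot.sense();print(s['clock'],s['tool_pos'],s['width'],s['contact_force'])
p=bot.snapshot('wrist');save(p,'w4')
u,v=326,249
cv2.imwrite('pics/w4z.png',cv2.resize(p['frame'][v-62:v+63,u-75:u+75,::-1],None,fx=5,fy=4.8,interpolation=2))
E
```

```text
12.6 [ 0.47175238 -0.20974803  0.13346958] 0.04376492574057659 [ 0.91504049 -0.54458302 -0.19181033]
```

View pics/w4z.png

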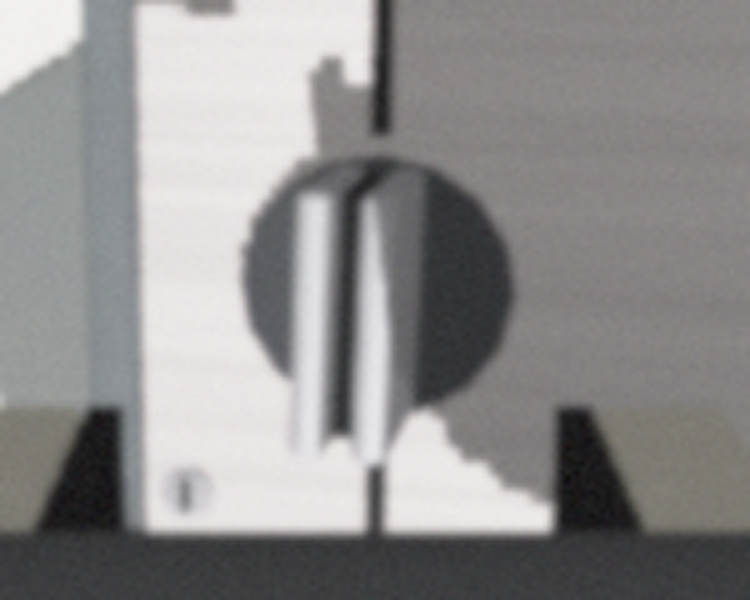

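The slot in the crop runs from (350,195) to (340,435), parallel to the index line within about 1°. It is aligned and the cover is still proud. Now I'll press on the bare plate at about (0.411, −0.219).

```bash
python3 - <<'E'
from go import *
T=(12,-15)
plan([(.4115,-.219,.10,-183.4,*T),(.4115,-.219,.056,-183.4,*T),(.4115,-.219,.044,-183.4,*T)])
E
```

```text
[ 4.120e-01 -2.190e-01  1.000e-01 -1.834e+02  1.200e+01 -1.500e+01] inc [11.9, 64.3, 19.5, -0.2, 0.1, -0.1] cost 2e-24 up/fore/wr/hand [0.239 0.086 0.086 0.221] q [-0.02  0.02 -0.81  0.1  -0.54 -0.11]
[ 4.120e-01 -2.190e-01  5.600e-02 -1.834e+02  1.200e+01 -1.500e+01] inc [10.2, 73.4, 62.5, -0.2, 0.1, -0.1] cost 3e-30 up/fore/wr/hand [0.212 0.115 0.115 0.231] q [-0.02  0.1  -0.88  0.13 -0.39 -0.15]
[ 4.120e-01 -2.190e-01  4.400e-02 -1.834e+02  1.200e+01 -1.500e+01] inc [9.7, 75.9, 74.2, -0.2, 0.1, -0.1] cost 1e-27 up/fore/wr/hand [0.2   0.117 0.118 0.231] q [-0.03  0.13 -0.9   0.14 -0.35 -0.16]
```

>>> drive_tool(increments=[[4,21,5,0,0,0,0.7],[8,43,10,0,0,0,0.9],[12,64,19.5,0,0,0,1],[11.5,67,33,0,0,0,1],[11,70,47,0,0,0,1],[10.2,73.4,61,0,0,0,1],[10.2,73.4,61,0,0,0,1],[10.2,73.4,61,0,0,0,1]])

```text
clock: 13.45
tool_pos: [0.4096, -0.219, 0.0555]
ee_rot: [-0.681, 0.725, -0.088, 0.055]
contact_force: [0.9, 0.9, 0.1]
width: 0.0003
grasp_force: 0.0
```

>>> drive_tool(increments=[[-0.1,0.6,3,0,0,0,1],[-0.2,1.2,6,0,0,0,1],[-0.2,1.2,6,0,0,0,1]])

```text
clock: 13.75
tool_pos: [0.4108, -0.219, 0.0503]
ee_rot: [-0.682, 0.724, -0.089, 0.056]
contact_force: [-0.5, 0.3, 3.9]
width: 0.0004
grasp_force: 1.9
```

>>> drive_tool(increments=[[-0.1,0.4,2,0,0,0,1],[-0.2,0.8,4,0,0,0,1],[-0.2,1.2,6,0,0,0,1],[-0.2,1.2,6,0,0,0,1]])

```text
clock: 14.15
tool_pos: [0.4109, -0.2192, 0.0449]
ee_rot: [-0.682, 0.724, -0.089, 0.056]
contact_force: [-5.9, 5.0, 19.5]
width: 0.0002
grasp_force: 9.7
```

>>> drive_tool(increments=[[0,0.4,2,0,0,0,1],[0,0.4,2,0,0,0,1]])

```text
clock: 14.35
tool_pos: [0.4111, -0.2193, 0.0443]
ee_rot: [-0.682, 0.724, -0.09, 0.056]
contact_force: [-16.9, 12.2, 48.6]
width: 0.0003
grasp_force: 24.5
```

>>> drive_tool(increments=[[0,-0.3,-1.7,0,0,0,1],[0,-0.3,-1.7,0,0,0,1],[0,-0.3,-1.7,0,0,0,1]])

```text
clock: 14.65
tool_pos: [0.4109, -0.2192, 0.0449]
ee_rot: [-0.681, 0.724, -0.089, 0.056]
contact_force: [-7.0, 4.0, 21.6]
width: 0.0003
grasp_force: 10.8
```

```bash
python3 - <<'E'
from h import *
s=bot.sense();print(s['tool_pos'],s['contact_force'])
p=bot.snapshot('wrist');save(p,'w5')
u,v=[int(np.clip(a,l,h)) for a,l,h in zip(proj(p,[.482,-.213,.055],s),(75,63),(564,416))];print(u,v)
cv2.imwrite('pics/w5z.png',cv2.resize(p['frame'][v-62:v+63,u-75:u+75,::-1],None,fx=5,fy=4.8,interpolation=2))
E
```

```text
[ 0.41093635 -0.21916867  0.04487414] [-7.00016619  4.00833973 21.58108928]
187 303
```

View pics/w5z.png

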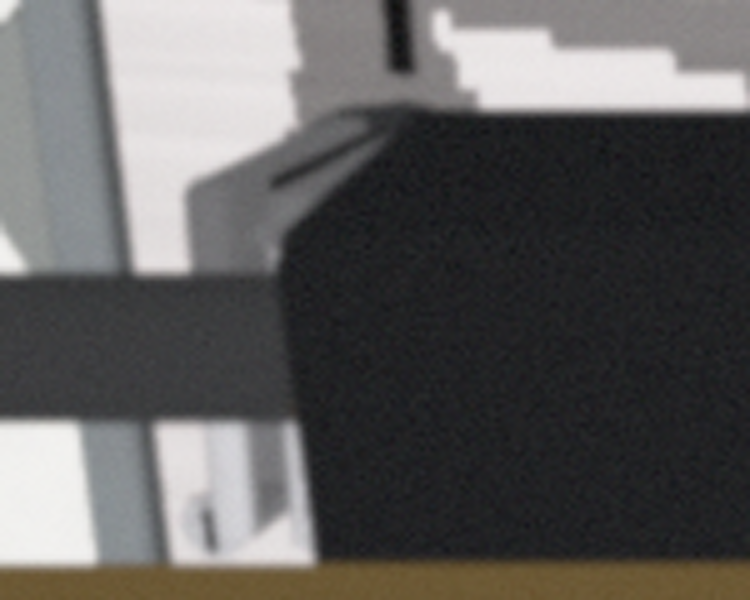

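The hand hides part of the grip, but what shows runs parallel to the frame edge. The finger is about 40 mm from the grip, so it wasn't touched. The cover is on its stop: down 5.4 mm from first contact, with about 22 N held. I'll hand the job in.

```bash
python3 -c "
from station import bot
print(bot.finish_job())"
```

```text
the job is handed in; nothing more can be done
None
```

I turned the fastener until its slot lined up with the index lines, to within about 1° in the wrist image. The closed fingers then pressed the cover onto its stop and held it there at about 22 N. The job is handed in at about 15 s, but no verdict came back, and with the hand in the way I couldn't fully recheck the slot after pressing.

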